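Set up the two soaking pots at the repair bench

TASK

Get the dismantled phone parts ready for soaking: stand the large stemmed basket in the large pot and close that pot with the large lid, slipping the lid's collar down over the stem until the lid lies flat on the rim; then do the same with the small basket, small pot and small lid. Finish the large pot, lid and all, before you put the small basket in its pot, keep the baskets upright so that nothing spills, and leave the phone, solder reel and paper cup where they are.

Things in the scene. Friction and masses are not known exactly. Their poses are not given: they have to be found in the camera images.
- large_pot: Large open steel pot, fixed to the bench, empty at the start. Round, slightly tapered: 104 mm across the rim (86 mm at the foot), 50 mm high, walls 4 mm, floor 5 mm thick. Origin: centre of its underside, z up.
- small_pot: Small open steel pot, fixed to the bench, empty at the start. Round, slightly tapered: 80 mm across the rim (62 mm at the foot), 40 mm high, walls 4 mm, floor 5 mm thick. Origin: centre of its underside, z up.
- large_basket_grip (a point): Large aluminium parts basket, loose and upright: a round perforated pan 70 mm across and 30 mm high with small parts fixed inside, and an upright steel stem 12 mm thick in its centre whose top is 92 mm above the basket's underside. This point is on the stem, 14 mm below its top, 78 mm above the underside: grip the stem here. z runs up the stem. Mass about 0.13 kg.
- small_basket_grip (a point): Small aluminium parts basket, loose and upright: a round perforated pan 50 mm across and 20 mm high with small parts fixed inside, and an upright steel stem 12 mm thick in its centre whose top is 82 mm above the basket's underside. This point is on the stem, 14 mm below its top, 68 mm above the underside: grip the stem here. z runs up the stem. Mass about 0.08 kg.
- large_lid_grip (a point): Large black plastic lid, loose, lying flat on the bench: a disc 116 mm across and 5 mm thick with a central upright collar (tube) 36 mm outside, 28 mm inside, reaching 38 mm above the underside; the hole goes right through, so it passes over a basket's stem. This point is on the axis, 28 mm above the underside: grip the collar from outside here (fingertips must stay above the disc). z points up. Mass about 0.10 kg.
- small_lid_grip (a point): Small black plastic lid, loose, lying flat on the bench: a disc 92 mm across and 5 mm thick with a central upright collar (tube) 36 mm outside, 28 mm inside, reaching 38 mm above the underside; the hole goes right through, so it passes over a basket's stem. This point is on the axis, 28 mm above the underside: grip the collar from outside here (fingertips must stay above the disc). z points up. Mass about 0.07 kg.
- phone: Bystander: a phone lying on the bench, 72 x 146 x 8 mm. Origin: centre of its underside. Leave it alone.
- solder_reel: Bystander: a white plastic solder reel standing on its flange, 52 mm across, 40 mm high. Origin: centre of its underside. Leave it alone.
- paper_cup: Bystander: a brown paper cup, 72 mm across, 85 mm high. Origin: centre of its underside. Leave it alone.
Mind the look-alikes: they are no part of the job. What is shaped like the part that bears large_lid_grip but orange or yellow is not meant.

How it is judged:
By the outcome, as a careful person would: the job done as asked, in the order asked, and still so for the second after the job is handed in, with the robot touching nothing.
It also fails if it takes over 112 s, if anything falls off the work surface, if the arm or the gripper's body presses on something with over 40 N, if the wrist force passes 120 N, or if a joint passes its speed limit or range.

ROBOT

A 7-joint arm with a two-finger parallel gripper is mounted at the origin on the work surface. World frame = base frame: x ahead of the robot, y to its left, z up, the work surface at z = 0. Lengths are in m, angles in rad, forces in N, time in s.
With the tool pointing down it reaches from about 0.425 to 0.875 m from the base axis. Payload 4.7 kg.
Tool frame: the origin (TCP) lies on the mounting face of the last link; the fingertips stand 182 mm ahead of it and the grasp point (between the pads) lies 164 mm ahead of it (ctrl.finger_overhang is the distance from the TCP to the fingertips, in m); z points along the fingers, y is the line along which they close (so a half turn about z gives the same grasp; the last joint's range is limited). The gripper opens to 87 mm and grips with 3 to 60 N. Pads are 19 mm wide; open, the fingers measure 117 mm over their backs; the gripper's body (75 mm by 190 mm) begins 51 mm behind the grasp point.
Start: joints at [-1.091, 0.321, -0.07, 1.45, 0.023, 1.371, -0.057], TCP at [0.292, 0.581, 0.405] pointing down, gripper open.
Joint ranges: [-2.86, 2.86], [-0.3, 2.09], [-1.38, 1.24], [0.06, 2.45], [-1.56, 4.7], [0.09, 2.05], [-2.69, 2.69]. Speed limits (rad/s): [2.57, 2.57, 3.14, 3.14, 3.14, 3.14, 3.14].

INTERFACE

Orientations are given as a rotation vector (axis times angle).
In Python, from bench import ctrl gives the robot as it stands.
- The arm moves only by the shell command python3 -m jog 'ROWS' [FORCE]. ROWS is a JSON object of lists of equal length, an entry for each row: "translation": the shift along the tool's x, y, z as a fraction of full scale, a list of three; "yaw": the turn about the tool's z as a fraction of full scale; "jaw": the closure, from 0 (fully open) to 1 (shut). In form: {"translation": [[dx, dy, dz], ...], "yaw": [yaw, ...], "jaw": [jaw, ...]}. A call has 1 to 8 rows; each row is the pose to reach, as a shift and turn from the pose commanded when the call began, along the tool's axes at that moment, turning the shorter way round; what a row does not reach only later rows make up. Full scale, the value 1, is 0.2 m for a shift and 180 degrees for a turn. A row lasts 1/8 s, in which the tool goes at most 62.5 mm and 10.7 degrees, less where a joint would pass 70% of its speed; a pose out of reach is approached as far as the arm can. A call with a number of a shift or a turn outside -1 to 1 is refused whole. A call with a gripper value outside its range is refused whole. The fingers move at their own pace and stop on an object; FORCE is the grip in N (left out, the last holds). Time passes only in rows, so rows that repeat a pose let the fingers close. It gives the time, the measured TCP pose, the force, the opening and the grip force at its end, in the units of the state.
- ctrl.get_state(): the state, without advancing time (a new reading comes with each control period).
- ctrl.get_image(name): name is "scene" or "top" or "wrist"; returns a dict with "pixels" (480x640x3 uint8, blue, green, red), "fx", "fy", "cx", "cy" (pixels), "R" (3x3) and "t" (3): a world point X has camera coordinates R X + t; the wrist camera has in their place "mount" (4x4, takes a point from camera to tool coordinates, whose origin is the TCP and whose axes are the flange's). Camera axes: x right, y down, z forward; pixel columns grow to the right and rows downward; lengths in m; the calibration is good to about 2 mm. A picture is of the moment at which its call begins: read the wrist's pose just before it. There is no depth.
- ctrl.close_job(): hands the job in; it is judged then, once.
Trained networks look in a picture, given as the dict that the camera call returned (one of the last four; its "shot" number tells which), for a name from the list of things; names that differ only in an ending like _2 or _b are one class to them, and where a whole thing is asked for, a point or a joint stands for the part that bears it (a point fixed in the world has none). Each returns a list of dicts, best first, with "p" (0 to 1); they miss things now and then, are a little off and sometimes report something else, mostly with a low value. They report only what shows in the picture. A call takes as long as a camera call. They do not tell look-alikes from the thing itself.
- ctrl.silhouettes(label, picture): "region" (480x640 bool, what is visible of it) and "at" ([column, row] in pixels, amid what is visible of it).
The state is a dict: "time": time; "joint_positions": joint angles; "qd": joint speeds; "joint_torque": joint torques, N m; "position": TCP position; "tool_rot": TCP orientation; "ft_force": force on the tool from outside, world axes, zero at the start; "torque": the same for the moment, N m; "grip_width": opening from 0.0 (shut) to 1.0 (fully open); "grip_force": force on a finger pad.
Only numpy, scipy, OpenCV 4.12 (cv2) and the standard library are available. Lean on these libraries where they do the work, as an engineer would, in place of code of your own. Each camera call takes 0.05 s, during which the arm holds its last target. There are 200 camera calls.

## Working session

There is one attempt and no reset: what is moved stays moved. The work goes in short steps, Python scripts to look and compute and a shell command to move; the robot and the scene stay as the last step left them, time stands still between calls to the robot, and variables do not carry over. Pictures are saved under pics/ and viewed, at most 14 in all, crops included, and the job is handed in when it is done.

```bash
mkdir -p pics; ls; cat > h.py <<'E'
import numpy as np, cv2
from scipy.spatial.transform import Rotation as Ro
from bench import ctrl
def cam(im,st=None):
    K=np.array([[im['fx'],0,im['cx']],[0,im['fy'],im['cy']],[0,0,1.]])
    if 'R' in im: return K,np.array(im['R']),np.array(im['t'])
    M=np.array(im['mount']); T=np.eye(4);T[:3,:3]=Ro.from_rotvec(st['tool_rot']).as_matrix();T[:3,3]=st['position']
    W=np.linalg.inv(T@M); return K,W[:3,:3],W[:3,3]
def ray(px,c,z):
    K,R,t=c; o=-R.T@t; d=R.T@np.linalg.inv(K)@[px[0],px[1],1]
    return o+d*(z-o[2])/d[2]
def proj(X,c):
    K,R,t=c; p=K@(R@np.array(X)+t); return p[:2]/p[2]
def tool(goal,yaw=None):
    # shift (fractions) so the grasp point goes to goal
    st=ctrl.get_state(); R=Ro.from_rotvec(st['tool_rot']).as_matrix()
    g=np.array(st['position'])+R@[0,0,.164]
    return R.T@(np.array(goal)-g)/.2
E
python3 - <<'E'
from h import *
for n in ('top','scene'):
    im=ctrl.get_image(n); cv2.imwrite(f'pics/{n}0.png',im['pixels']); c=cam(im)
    print(n,'cam at',(-c[1].T@c[2]).round(3))
    for l,z in dict(large_pot=.05,small_pot=.04,large_basket_grip=.03,small_basket_grip=.02,large_lid_grip=.005,small_lid_grip=.005,phone=.008,solder_reel=.04,paper_cup=.085).items():
        for d in ctrl.silhouettes(l,im):
            if d['p']>.2:
                r=d['region']; ys,xs=np.where(r); print(l,round(d['p'],2),np.round(d['at']),r.sum(),xs.min(),xs.max(),ys.min(),ys.max(),ray(d['at'],c,z).round(3),im['pixels'][r].mean(0).round())
s=ctrl.get_state();print(s['time'],Ro.from_rotvec(s['tool_rot']).as_matrix().round(3))
E
```

```text
pics
top cam at [ 4.43e-01 -1.00e-03  1.40e+00]
small_pot 0.9 [296. 212.] 587 286 312 200 226 [0.673 0.045 0.04 ] [121. 125. 125.]
large_basket_grip 0.8 [221. 221.] 519 208 232 210 235 [0.647 0.26  0.03 ] [117. 118. 120.]
small_basket_grip 0.61 [324. 273.] 248 317 334 265 282 [ 0.503 -0.036  0.02 ] [140. 143. 146.]
small_basket_grip 0.49 [220. 224.] 487 208 232 210 234 [0.641 0.264 0.02 ] [118. 120. 122.]
large_lid_grip 0.9 [448. 316.] 1216 430 469 297 337 [ 0.384 -0.394  0.005] [ 54. 110. 206.]
large_lid_grip 0.68 [407. 179.] 1129 390 428 156 193 [ 0.783 -0.279  0.005] [ 57. 115. 214.]
large_lid_grip 0.61 [387. 233.] 1179 371 409 210 249 [ 0.622 -0.22   0.005] [32. 30. 31.]
large_lid_grip 0.6 [443. 217.] 1140 427 465 195 233 [ 0.671 -0.384  0.005] [ 76. 188. 215.]
small_lid_grip 0.86 [228. 285.] 774 209 240 271 302 [0.466 0.239 0.005] [33. 32. 33.]
phone 0.71 [326. 174.] 1169 305 354 160 185 [ 0.794 -0.039  0.008] [ 68. 101.  59.]
solder_reel 0.65 [155. 266.] 344 143 165 256 274 [0.517 0.436 0.04 ] [187. 194. 194.]
paper_cup 0.96 [475. 265.] 652 461 493 250 275 [ 0.527 -0.447  0.085
[... 568 characters left out ...]
72. 203.]
large_lid_grip 0.65 [265. 378.] 2452 234 293 350 402 [ 0.803 -0.289  0.005] [ 22.  92. 202.]
large_lid_grip 0.58 [124. 268.] 1559 102 153 249 286 [ 0.382 -0.409  0.005] [ 23.  92. 197.]
large_lid_grip 0.56 [245. 307.] 1834 220 273 286 329 [ 0.629 -0.236  0.005] [17. 16. 17.]
small_lid_grip 0.71 [376. 185.] 703 358 393 170 196 [0.465 0.244 0.005] [16. 16. 16.]
phone 0.88 [359. 321.] 1982 324 397 296 350 [ 0.795 -0.056  0.008] [45. 82. 36.]
solder_reel 0.97 [442. 163.] 422 437 458 153 176 [0.518 0.417 0.04 ] [131. 142. 142.]
paper_cup 0.91 [122. 310.] 1499 100 139 288 336 [ 0.563 -0.468  0.085] [35. 60. 86.]
1.0 [[-0.893  0.449  0.   ]
 [ 0.449  0.893  0.   ]
 [-0.     0.    -1.   ]]
```

View pics/top0.png

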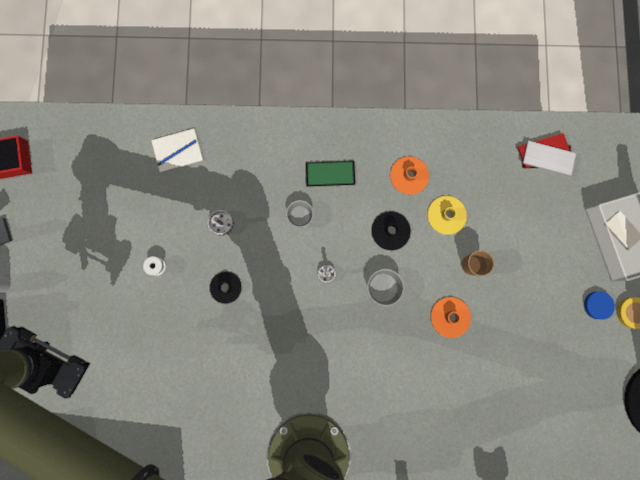

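View pics/scene0.png

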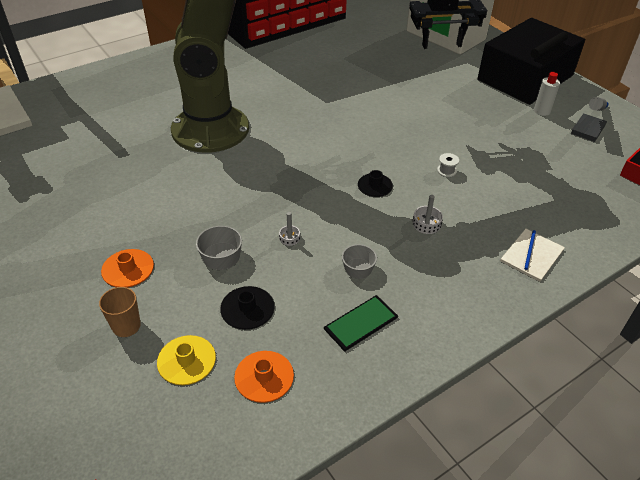

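The top view shows the black large lid at (391,230), the small lid at (225,287), the large basket at (220,222), the small basket at (326,273), the large pot at (385,288) and the small pot at (299,213). The orange and yellow lids are decoys. I'll start towards the large basket.

```bash
python3 -m jog '{"translation":[[-0.3,-0.1,0],[-0.6,-0.2,0],[-0.9,-0.3,0],[-1,-0.4,0],[-1,-0.5,0]],"yaw":[0,0,0,0,0],"jaw":[0,0,0,0,0]}' 20; python3 -m jog '{"translation":[[-0.3,-0.05,0],[-0.6,-0.1,0],[-0.9,-0.1,0],[-1,-0.1,0],[-1,-0.1,0]],"yaw":[0,0,0,0,0],"jaw":[0,0,0,0,0]}'
python3 - <<'E'
from h import *
st=ctrl.get_state(); im=ctrl.get_image('wrist'); cv2.imwrite('pics/w1.png',im['pixels']); c=cam(im,st)
print(st['time'],st['position'],tool([.647,.26,.2]))
print('cam',(-c[1].T@c[2]).round(3), proj([.647,.26,.092],c),proj([.647,.26,0.03],c))
for d in ctrl.silhouettes('large_basket_grip',im):
    r=d['region'];ys,xs=np.where(r);print(round(d['p'],2),d['at'],xs.min(),xs.max(),ys.min(),ys.max())
E
```

```text
time: 1.62
position: [0.428, 0.3988, 0.4047]
tool_rot: [0.733, 3.054, -0.001]
ft_force: [-0.9, 0.7, 0.7]
grip_width: 0.995
grip_force: 0.0
time: 2.25
position: [0.5962, 0.293, 0.4043]
tool_rot: [-0.729, -3.055, 0.001]
ft_force: [-0.4, 0.2, -0.3]
grip_width: 1.003
grip_force: 0.0
2.25 [0.5962438  0.29297991 0.40426187] [-0.31237625 -0.03779892  0.20150535]
cam [0.538 0.322 0.384] [305.01991832 299.87220942] [306.18331165 275.19129099]
0.61 [303.3, 260.3] 272 340 232 292
0.28 [206.5, 109.4] 157 251 59 157
```

View pics/w1.png

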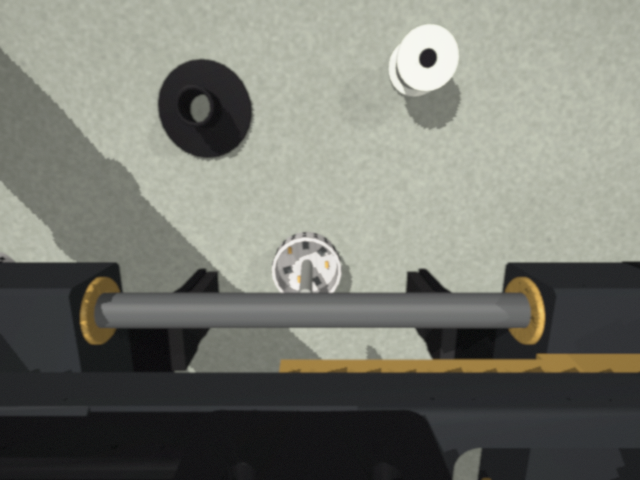

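The basket's rim is centred near (307,268), 6 px above where I predicted it, and the crossbar hides the stem. I'll move over it and look again.

```bash
python3 -m jog '{"translation":[[-0.15,-0.02,0.1],[-0.29,-0.04,0.2],[-0.29,-0.04,0.2]],"yaw":[0,0,0],"jaw":[0,0,0]}'
cat > look.py <<'E'
import sys
from h import *
# look.py name label X Y Z..: project points, report silhouettes
n,l=sys.argv[1:3]; P=np.array(sys.argv[3:],float).reshape(-1,3)
st=ctrl.get_state(); im=ctrl.get_image('wrist'); c=cam(im,st); p=im['pixels'].copy()
R=Ro.from_rotvec(st['tool_rot']).as_matrix()
print('t',st['time'],'grasp',(np.array(st['position'])+R@[0,0,.164]).round(4))
for X in P:
    q=proj(X,c); print(X,q.round(1)); cv2.drawMarker(p,(int(q[0]),int(q[1])),(0,0,255),0,9)
for d in ctrl.silhouettes(l,im)[:3]:
    ys,xs=np.where(d['region']); print(round(d['p'],2),np.round(d['at']),xs.min(),xs.max(),ys.min(),ys.max())
cv2.imwrite(f'pics/{n}.png',p); np.savez('pics/last.npz',K=c[0],R=c[1],t=c[2])
E
python3 look.py w2 large_basket_grip .647 .26 .092 .647 .26 .03
```

```text
time: 2.72
position: [0.6431, 0.2604, 0.3627]
tool_rot: [-0.725, -3.054, 0.004]
ft_force: [-0.7, 0.2, -0.5]
grip_width: 1.003
grip_force: 0.0
t 2.725 grasp [0.6425 0.2601 0.1987]
[0.647 0.26  0.092] [315.8 249.1]
[0.647 0.26  0.03 ] [315.3 230. ]
0.61 [314. 218.] 275 355 182 263
```

View pics/w2.png

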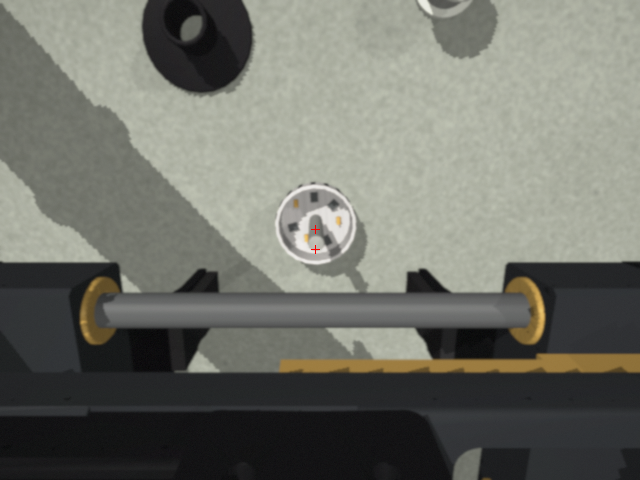

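The rim is centred at (316,224) and the stem top is near (316,241). That's 6–8 px above the predictions.

```bash
cat > pt.py <<'E'
import sys
from h import *
d=np.load('pics/last.npz'); c=(d['K'],d['R'],d['t'])
for u,v,z in np.array(sys.argv[1:],float).reshape(-1,3):
    X=ray((u,v),c,z); print(X.round(4))
E
cat > go.py <<'E'
import sys
from h import *
print(tool([float(a) for a in sys.argv[1:4]]).round(3))
E
python3 pt.py 316 224 .03 316 241 .092; python3 go.py .642 .263 .078
```

```text
[0.6426 0.2629 0.03  ]
[0.6418 0.2627 0.092 ]
[-0.001 -0.001  0.616]
```

The two estimates agree, so I'll descend and grasp.

```bash
python3 -m jog '{"translation":[[0,0,0.2],[0,0,0.4],[0,0,0.56],[0,0,0.61],[0,0,0.61],[0,0,0.61],[0,0,0.61],[0,0,0.61]],"yaw":[0,0,0,0,0,0,0,0],"jaw":[0,0,0,0,0,0.95,0.95,0.95]}' 35; python3 -m jog '{"translation":[[0,0,0],[0,0,0],[0,0,-0.1],[0,0,-0.3],[0,0,-0.5],[0,0,-0.7],[0,0,-0.7]],"yaw":[0,0,0,0,0,0,0],"jaw":[0.95,0.95,0.95,0.95,0.95,0.95,0.95]}'
python3 look.py w3 large_basket_grip; python3 go.py .47 -.21 .22
python3 - <<'E'
from h import *
im=ctrl.get_image('top'); c=cam(im)
for d in ctrl.silhouettes('large_pot',im): print(d['p'],d['at'])
print(ray((385,288),c,.05))
E
```

```text
time: 3.82
position: [0.6439, 0.2607, 0.2437]
tool_rot: [0.725, 3.056, 0.001]
ft_force: [-0.0, -0.1, -0.7]
grip_width: 0.743
grip_force: 0.0
time: 4.7
position: [0.6446, 0.2608, 0.3893]
tool_rot: [0.724, 3.049, 0.009]
ft_force: [-0.2, -0.5, -0.7]
grip_width: 0.061
grip_force: 0.0
t 4.7 grasp [0.6461 0.2615 0.2253]
0.86 [308. 209.] 271 346 174 250
[-0.28  -2.494 -0.003]
0.63 [389.3, 288.1]
[ 0.46147119 -0.20587742  0.05      ]
```

The fingers close at only about 60 mm/s, so I lifted too early. I'll check that the basket is undisturbed.

```bash
python3 -m jog '{"translation":[[0,0,0],[0,0,0],[0,0,0],[0,0,0],[0,0,0],[0,0,0],[0,0,0],[0,0,0]],"yaw":[0,0,0,0,0,0,0,0],"jaw":[0.2,0.2,0.2,0.2,0.2,0.2,0.2,0.2]}' | grep width
python3 look.py w4 large_basket_grip .642 .263 .092 .642 .263 .03
```

```text
grip_width: 0.783
t 5.9 grasp [0.6437 0.2607 0.2188]
[0.642 0.263 0.092] [314.2 233.1]
[0.642 0.263 0.03 ] [313.8 217.7]
0.75 [314. 214.] 275 350 179 255
```

View pics/w4.png

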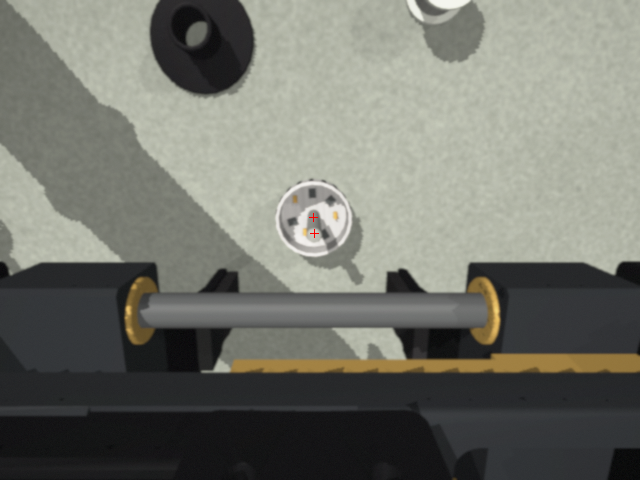

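The basket is upright and unmoved, with my marks on its stem top and rim centre. I'll try again and give the fingers longer to close.

```bash
python3 go.py .642 .263 .078; python3 -m jog '{"translation":[[0.013,0.005,0.2],[0.013,0.005,0.4],[0.013,0.005,0.6],[0.013,0.005,0.7],[0.013,0.005,0.7],[0.013,0.005,0.7],[0.013,0.005,0.7],[0.013,0.005,0.7]],"yaw":[0,0,0,0,0,0,0,0],"jaw":[0.2,0.2,0.3,0.4,0.95,0.95,0.95,0.95]}' 35; python3 -m jog '{"translation":[[0,0,0],[0,0,0],[0,0,0],[0,0,0],[0,0,0],[0,0,0],[0,0,0]],"yaw":[0,0,0,0,0,0,0],"jaw":[0.95,0.95,0.95,0.95,0.95,0.95,0.95]}'; python3 go.py .642 .263 .078
```

```text
[0.013 0.006 0.704]
time: 7.0
position: [0.6422, 0.2629, 0.2442]
tool_rot: [0.725, 3.055, 0.002]
ft_force: [-0.5, -0.5, 0.4]
grip_width: 0.234
grip_force: 0.0
time: 7.88
position: [0.642, 0.2629, 0.2434]
tool_rot: [0.725, 3.056, 0.001]
ft_force: [-0.9, 0.3, 5.4]
grip_width: 0.122
grip_force: 35.0
[ 0.001 -0.     0.007]
```

```bash
python3 -m jog '{"translation":[[0,0,-0.1],[0,0,-0.3],[0,-0.05,-0.5],[0,-0.15,-0.65],[-0.03,-0.3,-0.75],[-0.06,-0.5,-0.75],[-0.08,-0.7,-0.75],[-0.1,-0.9,-0.75]],"yaw":[0,0,0,0,0,0,0,0],"jaw":[0.95,0.95,0.95,0.95,0.95,0.95,0.95,0.95]}'; python3 -m jog '{"translation":[[-0.03,-0.2,0],[-0.05,-0.4,0],[-0.07,-0.6,0],[-0.09,-0.8,0],[-0.1,-0.92,0],[-0.1,-1,0],[-0.1,-1,0]],"yaw":[0,0,0,0,0,0,0],"jaw":[0.95,0.95,0.95,0.95,0.95,0.95,0.95]}'; python3 look.py w5 large_pot .465 -.21 .05; python3 go.py .465 -.21 .22
```

```text
time: 8.88
position: [0.5781, 0.0915, 0.3932]
tool_rot: [-0.725, -3.057, 0.0]
ft_force: [0.3, -0.4, -1.2]
grip_width: 0.122
grip_force: 35.0
time: 9.75
position: [0.5065, -0.0955, 0.3931]
tool_rot: [0.728, 3.056, 0.001]
ft_force: [1.3, 0.6, -2.3]
grip_width: 0.127
grip_force: 35.0
t 9.75 grasp [ 0.5065 -0.0955  0.2291]
[ 0.465 -0.21   0.05 ] [177.3 238.6]
0.65 [180. 224.] 120 236 179 272
[-0.072 -0.615  0.044]
```

View pics/w5.png

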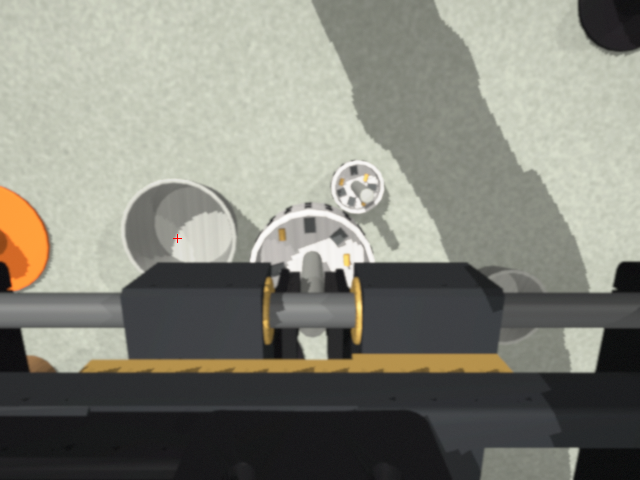

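The large pot's rim spans columns 122–237 with its top edge at row 180, so its centre is near (180,236). The small basket's rim is centred at (357,188). The large basket hangs upright.

```bash
python3 - <<'E'
from h import *
from scipy.optimize import least_squares
d=np.load('pics/last.npz'); c=(d['K'],d['R'],d['t'])
img=cv2.imread('pics/w5.png')
# project rim circle for candidate and overlay
X=ray((179.5,236),c,.05);print(X)
a=np.linspace(0,6.28,90)
for r,z,col in((.052,.05,(0,0,255)),):
    Q=np.array([proj([X[0]+r*np.cos(t),X[1]+r*np.sin(t),z],c) for t in a]); print(Q.min(0),Q.max(0))
    cv2.polylines(img,[Q.astype(int)],True,col,1)
print('sb',ray((357,187.5),c,.02))
cv2.imwrite('pics/w5b.png',cv2.resize(img[150:330,80:300],None,fx=3,fy=3))
E
python3 go.py .465 -.209 .22
```

```text
[ 0.46383487 -0.20700573  0.05      ]
[120.90435321 177.23577542] [237.73338854 290.46548836]
sb [ 0.50078112 -0.04519976  0.02      ]
[-0.07  -0.611  0.044]
```

View pics/w5b.png

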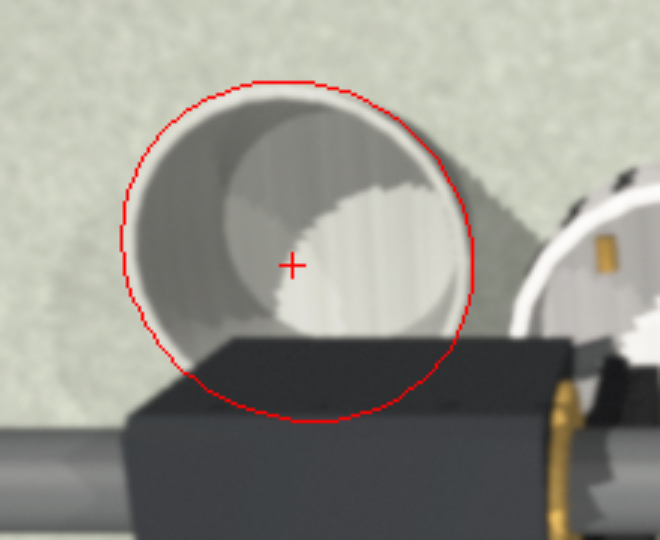

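The fit is good. I'll move over the pot, check, and lower the basket.

```bash
python3 -m jog '{"translation":[[-0.02,-0.15,0],[-0.04,-0.35,0],[-0.062,-0.5,0],[-0.062,-0.596,0],[-0.062,-0.596,0],[-0.062,-0.596,0]],"yaw":[0,0,0,0,0,0],"jaw":[0.95,0.95,0.95,0.95,0.95,0.95]}'|grep pos;  python3 go.py .464 -.2075 .0844
python3 -m jog '{"translation":[[0,0,0.1],[0,0,0.25],[0,0,0.4],[0,0,0.5],[0,0,0.56],[0,0,0.6],[0,0,0.6]],"yaw":[0,0,0,0,0,0,0],"jaw":[0.95,0.95,0.95,0.95,0.95,0.95,0.95]}'; python3 go.py .464 -.2075 .0844
```

```text
position: [0.4652, -0.2051, 0.3926]
[-0.    -0.015  0.721]
time: 11.48
position: [0.4646, -0.2065, 0.2726]
tool_rot: [-0.724, -3.057, -0.0]
ft_force: [-0.0, 0.3, -1.2]
grip_width: 0.127
grip_force: 35.0
[ 0.    -0.006  0.121]
```

```bash
python3 -m jog '{"translation":[[0,-0.004,0.04],[0,-0.004,0.08],[0,-0.004,0.11],[0,-0.004,0.115],[0,-0.004,0.115]],"yaw":[0,0,0,0,0],"jaw":[0.95,0.95,0.95,0.95,0.95]}'; python3 -m jog '{"translation":[[0,0,0.005],[0,0,0.008],[0,0,0.008]],"yaw":[0,0,0],"jaw":[0.95,0.95,0.95]}'; python3 go.py .464 -.2075 .0844
```

```text
time: 12.1
position: [0.4641, -0.2075, 0.2498]
tool_rot: [0.725, 3.057, 0.0]
ft_force: [-0.5, -0.8, -0.5]
grip_width: 0.129
grip_force: 35.0
time: 12.48
position: [0.4641, -0.2076, 0.2484]
tool_rot: [0.725, 3.056, 0.0]
ft_force: [-0.2, 0.0, 0.2]
grip_width: 0.124
grip_force: 35.0
[ 0.001 -0.     0.   ]
```

```bash
python3 -m jog '{"translation":[[0,0,0],[0,0,0],[0,0,0],[0,0,0],[0,0,0],[0,0,0],[0,0,-0.1],[0,0,-0.3]],"yaw":[0,0,0,0,0,0,0,0],"jaw":[0.3,0.3,0.3,0.3,0.3,0.3,0.3,0.3]}'
python3 -m jog '{"translation":[[0,0,-0.2],[-0.2,0,-0.4],[-0.4,0.1,-0.45],[-0.6,0.15,-0.45],[-0.7,0.2,-0.45],[-0.7,0.2,-0.45],[-0.7,0.2,-0.45]],"yaw":[0,0,0,0,0,0,0],"jaw":[0.3,0.3,0.3,0.3,0.3,0.3,0.3]}'
python3 look.py w6 large_lid_grip .626 -.228 .038 .626 -.228 .005 .464 -.2075 .097 .464 -.2075 .035;python3 go.py .626 -.228 .1
```

```text
time: 13.48
position: [0.4634, -0.2071, 0.3073]
tool_rot: [-0.724, -3.053, 0.0]
ft_force: [-0.4, 0.3, 0.3]
grip_width: 0.698
grip_force: 0.0
time: 14.35
position: [0.6063, -0.235, 0.398]
tool_rot: [-0.726, -3.056, 0.0]
ft_force: [0.1, -0.3, 0.1]
grip_width: 0.704
grip_force: 0.0
t 14.35 grasp [ 0.6061 -0.235   0.234 ]
[ 0.626 -0.228  0.038] [328.7 234.5]
[ 0.626 -0.228  0.005] [327.3 227.1]
[ 0.464  -0.2075  0.097 ] [255.3  35.8]
[ 0.464  -0.2075  0.035 ] [266.1  57.1]
0.82 [242. 340.] 188 262 286 360
0.74 [346. 349.] 300 390 333 359
0.72 [322. 225.] 268 381 174 283
[-0.073  0.076  0.672]
```

View pics/w6.png

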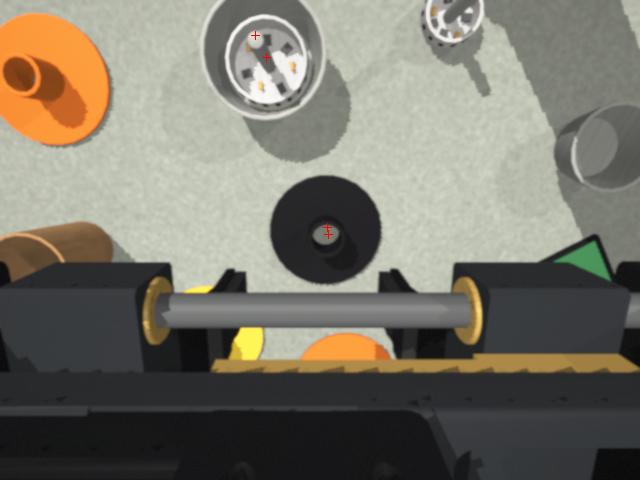

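The large basket stands upright in the pot with its stem top near (257,40). The large lid's disc is centred at (326,229), close to the prediction.

```bash
python3 pt.py 325.5 229.5 .005 327 236 .038 257 40 .097; python3 go.py .625 -.230 .028
```

```text
[ 0.6274 -0.2307  0.005 ]
[ 0.6266 -0.2301  0.038 ]
[ 0.4668 -0.2077  0.097 ]
[-0.073  0.065  1.032]
```

```bash
python3 -m jog '{"translation":[[-0.04,0.03,0.2],[-0.083,0.067,0.4],[-0.083,0.067,0.6],[-0.083,0.067,0.75],[-0.083,0.067,0.8],[-0.083,0.067,0.8]],"yaw":[0,0,0,0,0,0],"jaw":[0.3,0.3,0.3,0.3,0.3,0.3]}'|grep pos; python3 go.py .627 -.2305 .028;  python3 -m jog '{"translation":[[0,0,0.1],[0,0,0.18],[0,0,0.225],[0,0,0.225],[0,0,0.225],[0,0,0.225],[0,0,0.225],[0,0,0.225]],"yaw":[0,0,0,0,0,0,0,0],"jaw":[0.3,0.3,0.3,0.3,0.8,0.8,0.8,0.8]}' 35; python3 -m jog '{"translation":[[0,0,0],[0,0,0],[0,0,0],[0,0,0]],"yaw":[0,0,0,0],"jaw":[0.8,0.8,0.8,0.8]}' ;python3 go.py .627 -.2305 .028
```

```text
position: [0.6277, -0.2303, 0.2386]
[ 0.003 -0.003  0.233]
time: 16.2
position: [0.6281, -0.2302, 0.1937]
tool_rot: [0.725, 3.056, 0.0]
ft_force: [0.2, 0.0, 1.4]
grip_width: 0.406
grip_force: 35.0
time: 16.7
position: [0.6281, -0.2302, 0.1936]
tool_rot: [0.725, 3.056, 0.0]
ft_force: [-0.5, 0.8, 5.3]
grip_width: 0.417
grip_force: 35.0
[ 0.005 -0.004  0.008]
```

```bash
python3 -m jog '{"translation":[[0,0,-0.1],[0,0,-0.3],[0,0,-0.5],[0.1,0,-0.7],[0.2,-0.05,-0.8],[0.25,-0.1,-0.8],[0.25,-0.1,-0.8]],"yaw":[0,0,0,0,0,0,0],"jaw":[0.8,0.8,0.8,0.8,0.8,0.8,0.8]}'; python3 look.py w7 large_pot .465 -.2075 .097 .465 -.2075 .05;python3 go.py .465 -.2075 .18
```

```text
time: 17.58
position: [0.5731, -0.2264, 0.3526]
tool_rot: [-0.728, -3.055, -0.0]
ft_force: [0.4, 0.5, -1.6]
grip_width: 0.413
grip_force: 35.0
t 17.575 grasp [ 0.573  -0.2263  0.1886]
[ 0.465  -0.2075  0.097 ] [258.6  77.7]
[ 0.465  -0.2075  0.05  ] [267.8  89.7]
0.74 [246.  49.] 194 337 9 162
[ 0.527 -0.166  0.04 ]
```

View pics/w7.png

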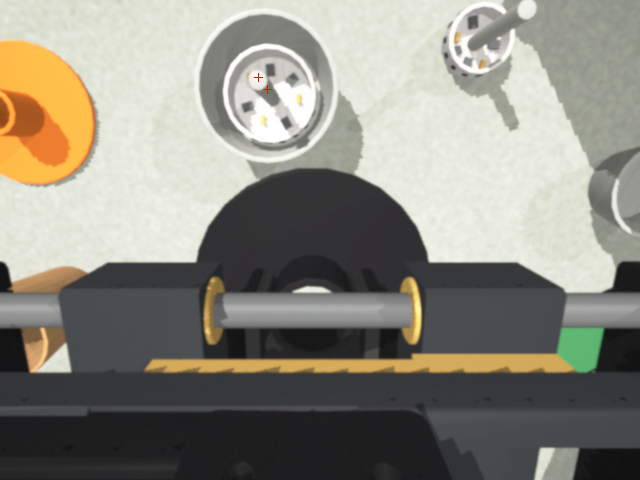

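The stem top is at (258,78), on its mark, and the lid hangs level. I'll go over and down.

```bash
python3 -m jog '{"translation":[[0.15,-0.04,0],[0.3,-0.1,0],[0.45,-0.14,0],[0.527,-0.166,0],[0.527,-0.166,0],[0.527,-0.166,0],[0.527,-0.166,0]],"yaw":[0,0,0,0,0,0,0],"jaw":[0.8,0.8,0.8,0.8,0.8,0.8,0.8]}'|grep pos;  python3 go.py .465 -.2075 .0796
python3 -m jog '{"translation":[[0,0,0.1],[0,0,0.2],[0,0,0.3],[0,0,0.4],[0,0,0.45],[0,0,0.48],[0,0,0.48]],"yaw":[0,0,0,0,0,0,0],"jaw":[0.8,0.8,0.8,0.8,0.8,0.8,0.8]}'; python3 go.py .465 -.2075 .0796
```

```text
position: [0.4661, -0.2078, 0.3529]
[ 0.006 -0.     0.547]
time: 19.42
position: [0.4654, -0.2079, 0.2572]
tool_rot: [-0.725, -3.057, 0.0]
ft_force: [1.0, 0.4, -0.8]
grip_width: 0.406
grip_force: 35.0
[0.003 0.001 0.068]
```

```bash
python3 -m jog '{"translation":[[0.003,0,0.03],[0.003,0,0.06],[0.003,0,0.068],[0.003,0,0.068]],"yaw":[0,0,0,0],"jaw":[0.8,0.8,0.8,0.8]}'; python3 -m jog '{"translation":[[0,0,0.005],[0,0,0.008],[0,0,0.008]],"yaw":[0,0,0],"jaw":[0.8,0.8,0.8]}'; python3 go.py .465 -.2075 .0796
```

```text
time: 19.92
position: [0.4647, -0.2076, 0.2436]
tool_rot: [0.725, 3.057, 0.0]
ft_force: [0.1, -0.2, -1.0]
grip_width: 0.406
grip_force: 35.0
time: 20.3
position: [0.4648, -0.2078, 0.2435]
tool_rot: [0.725, 3.057, 0.001]
ft_force: [-5.5, 2.2, 11.5]
grip_width: 0.406
grip_force: 35.0
[-0.     0.001 -0.   ]
```

```bash
python3 -m jog '{"translation":[[0,0,0],[0,0,0],[0,0,0],[0,0,0],[0,0,-0.1],[0,0,-0.3],[0,0,-0.5],[0,0,-0.6]],"yaw":[0,0,0,0,0,0,0,0],"jaw":[0.3,0.3,0.3,0.3,0.3,0.3,0.3,0.3]}'
python3 -m jog '{"translation":[[0.05,0.2,0],[0.1,0.4,0],[0.15,0.6,0],[0.2,0.75,0],[0.2,0.81,0],[0.2,0.81,0],[0.2,0.81,0]],"yaw":[0,0,0,0,0,0,0],"jaw":[0.3,0.3,0.3,0.3,0.3,0.3,0.3]}'
python3 look.py w8 small_basket_grip .501 -.045 .082 .501 -.045 .02 .465 -.2075 .097 .465 -.2075 .05;python3 go.py .501 -.045 .068
```

```text
time: 21.3
position: [0.4651, -0.2079, 0.3642]
tool_rot: [0.724, 3.054, 0.0]
ft_force: [-0.1, 0.6, -0.3]
grip_width: 0.704
grip_force: 0.0
time: 22.18
position: [0.5016, -0.0466, 0.3619]
tool_rot: [-0.729, -3.056, 0.001]
ft_force: [-0.0, -0.2, -0.1]
grip_width: 0.699
grip_force: 0.0
t 22.175 grasp [ 0.5015 -0.0468  0.1979]
[ 0.501 -0.045  0.082] [314.5 238.3]
[ 0.501 -0.045  0.02 ] [314.1 221.4]
[ 0.465  -0.2075  0.097 ] [ 86.8 299.9]
[ 0.465  -0.2075  0.05  ] [120.1 277.2]
0.93 [316. 222.] 287 341 191 247
[0.006 0.006 0.65 ]
```

View pics/w8.png

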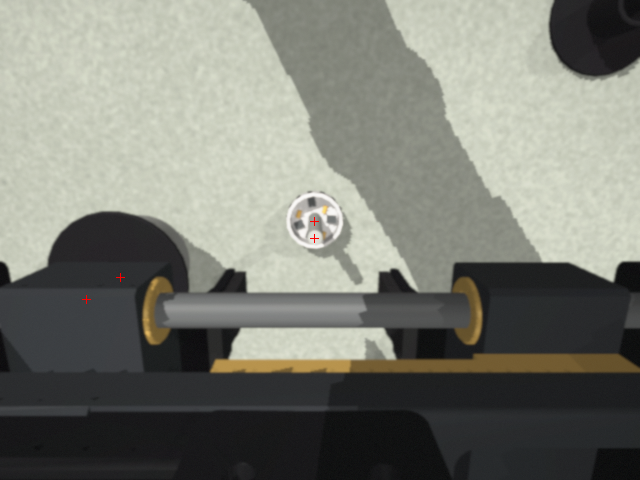

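The small basket's rim (315,220) and stem (315,237) match the prediction. Before grasping it I'll check the large lid in the scene camera.

```bash
python3 - <<'E'
from h import *
im=ctrl.get_image('scene'); c=cam(im); p=im['pixels'].copy()
p=cv2.resize(p[190:310,140:300],None,fx=5,fy=5)
a=np.linspace(0,6.28,90)
for z in (.055,):
    Q=np.array([proj([.465+.058*np.cos(t),-.2075+.058*np.sin(t),z],c) for t in a]); cv2.polylines(p,[((Q-[140,190])*5).astype(int)],True,(0,0,255),1)
cv2.imwrite('pics/s1.png',p[:600,:800])
E
```

```text
(no output)
```

View pics/s1.png

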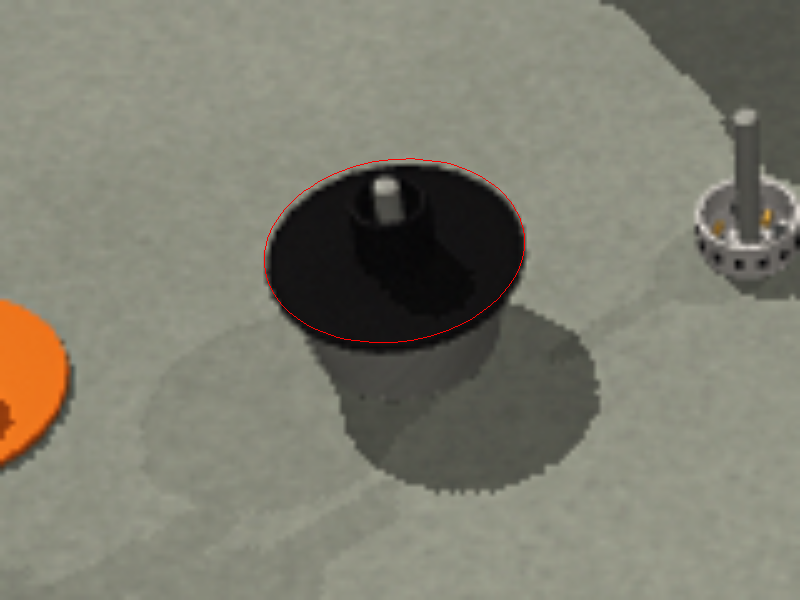

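```bash
python3 go.py .501 -.045 .068; python3 -m jog '{"translation":[[0,0,0.15],[0.003,0.006,0.35],[0.003,0.006,0.5],[0.003,0.006,0.6],[0.003,0.006,0.64],[0.003,0.006,0.64],[0.003,0.006,0.64],[0.003,0.006,0.64]],"yaw":[0,0,0,0,0,0,0,0],"jaw":[0.3,0.3,0.3,0.3,0.3,0.3,0.95,0.95]}' 35; python3 -m jog '{"translation":[[0,0,0],[0,0,0],[0,0,0],[0,0,0],[0,0,0],[0,0,0],[0,0,0],[0,0,0]],"yaw":[0,0,0,0,0,0,0,0],"jaw":[0.95,0.95,0.95,0.95,0.95,0.95,0.95,0.95]}'; python3 go.py .501 -.045 .068
```

```text
[0.005 0.005 0.65 ]
time: 23.32
position: [0.5021, -0.0436, 0.2349]
tool_rot: [0.725, 3.055, 0.001]
ft_force: [-0.0, -0.2, -0.9]
grip_width: 0.553
grip_force: 0.0
time: 24.32
position: [0.5017, -0.0436, 0.2339]
tool_rot: [-0.725, -3.057, -0.0]
ft_force: [-0.3, 0.2, -1.0]
grip_width: 0.125
grip_force: 35.0
[-0.    -0.008  0.01 ]
```

The large lid lies flat on the rim with the stem through its collar at (388,190). The small basket is gripped, so I'll lift it and carry it towards the small pot.

```bash
python3 -m jog '{"translation":[[0,0,-0.1],[0,0,-0.3],[-0.1,0,-0.5],[-0.25,0.1,-0.65],[-0.45,0.2,-0.7],[-0.6,0.25,-0.7],[-0.7,0.25,-0.7],[-0.7,0.25,-0.7]],"yaw":[0,0,0,0,0,0,0,0],"jaw":[0.95,0.95,0.95,0.95,0.95,0.95,0.95,0.95]}'; python3 look.py w9 small_pot .673 .04 .04;python3 go.py .673 .04 .2
python3 - <<'E'
from h import *
im=ctrl.get_image('top'); print(ray((299,213),cam(im),.04))
img=cv2.imread('pics/w9.png')
d=np.load('pics/last.npz'); c=(d['K'],d['R'],d['t'])
a=np.linspace(0,6.28,90)
Q=np.array([proj([.673+.04*np.cos(t),.04+.04*np.sin(t),.04],c) for t in a]); cv2.polylines(img,[Q.astype(int)],True,(0,0,255),1)
cv2.imwrite('pics/w9.png',img)
E
```

```text
time: 25.32
position: [0.6499, -0.0625, 0.3732]
tool_rot: [-0.727, -3.056, 0.002]
ft_force: [-0.3, -0.1, -1.6]
grip_width: 0.126
grip_force: 35.0
t 25.325 grasp [ 0.6497 -0.0627  0.2092]
[0.673 0.04  0.04 ] [433.8 195.5]
0.91 [426. 194.] 379 471 147 240
[0.119 0.509 0.048]
[0.6713028  0.03688349 0.04      ]
```

View pics/w9.png

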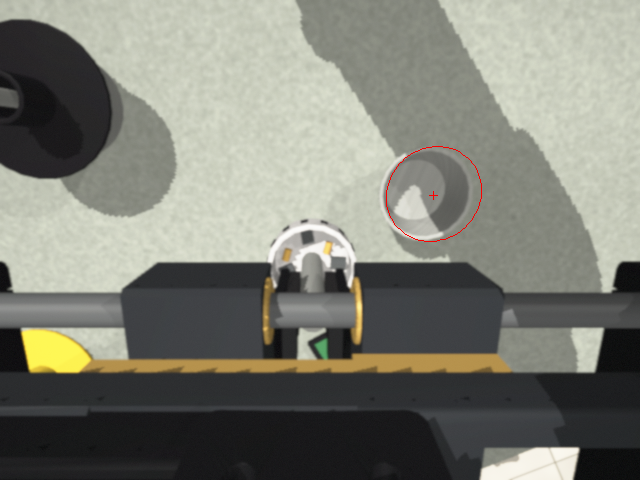

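The small pot's rim spans about columns 380–474 and rows 147–240, so it sits left of my overlay. I'll fit it numerically to the silhouette.

```bash
python3 - <<'E'
from h import *
from scipy.optimize import minimize
a=np.linspace(0,6.28,90)
st=ctrl.get_state(); im=ctrl.get_image('wrist'); c=cam(im,st)
r=ctrl.silhouettes('small_pot',im)[0]['region']
def mask(X):
    Q=[proj([X[0]+R*np.cos(t),X[1]+R*np.sin(t),z],c) for R,z in((.04,.04),(.031,0)) for t in a]
    m=np.zeros((480*4,640*4),np.uint8); cv2.fillPoly(m,[cv2.convexHull((np.array(Q)*4+1.5).astype(np.int32))],1); return cv2.resize(m*1.,(640,480),interpolation=cv2.INTER_AREA)
f=lambda X:np.abs(mask(X)-r).sum()/r.sum()
o=minimize(f,[.669,.035],method='Nelder-Mead',options=dict(initial_simplex=[[.669,.035],[.674,.035],[.669,.04]]))
print(o.x,o.fun,ray((427.5,194),c,.04)); m=mask(o.x)>.5; ys,xs=np.where(m); print(xs.min(),xs.max(),ys.min(),ys.max()); print(tool([*o.x,.2]))
g=cv2.resize(im['pixels'][130:260,360:500],None,fx=4,fy=4)
Q=np.array([proj([o.x[0]+.04*np.cos(t),o.x[1]+.04*np.sin(t),.04],c) for t in a]); cv2.polylines(g,[((Q-[360,130])*4+2).astype(int)],True,(0,0,255),1)
cv2.imwrite('pics/w10.png',g)
E
```

```text
[0.66872672 0.03346006] 0.030436769005847953 [0.66833913 0.0374021  0.04      ]
376 470 148 242
[0.122464   0.46822038 0.05104444]
```

View pics/w10.png

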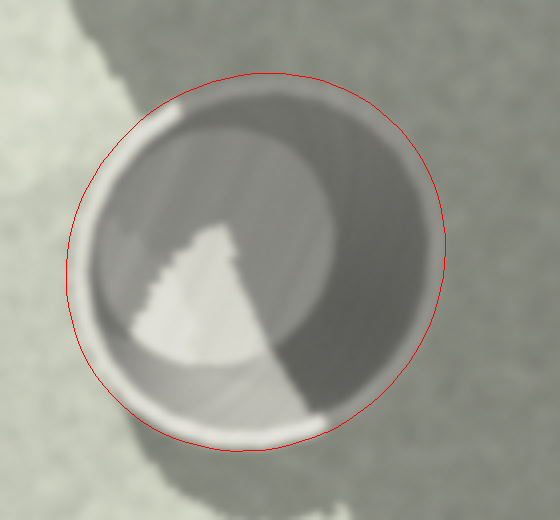

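The fit is good to about 1 mm, putting the small pot at (.669,.034). I'll move over it and lower the basket.

```bash
python3 -m jog '{"translation":[[0.03,0.12,0],[0.06,0.25,0],[0.1,0.37,0],[0.122,0.471,0],[0.122,0.471,0],[0.122,0.471,0],[0.122,0.471,0]],"yaw":[0,0,0,0,0,0,0],"jaw":[0.95,0.95,0.95,0.95,0.95,0.95,0.95]}'|grep pos;  python3 go.py .669 .034 .0749
python3 -m jog '{"translation":[[0,0,0.1],[0,0,0.25],[0,0,0.4],[0,0,0.47],[0,0,0.47],[0,0,0.47]],"yaw":[0,0,0,0,0,0],"jaw":[0.95,0.95,0.95,0.95,0.95,0.95]}'; python3 go.py .669 .034 .0749
```

```text
position: [0.6696, 0.0316, 0.3741]
[0.009 0.01  0.676]
time: 27.2
position: [0.6703, 0.0332, 0.2811]
tool_rot: [0.725, 3.055, 0.001]
ft_force: [-0.1, 0.3, -0.7]
grip_width: 0.121
grip_force: 35.0
[ 0.009 -0.     0.211]
```

```bash
python3 -m jog '{"translation":[[0.007,0,0.04],[0.007,0,0.08],[0.007,0,0.12],[0.007,0,0.16],[0.007,0,0.19],[0.007,0,0.2],[0.007,0,0.2]],"yaw":[0,0,0,0,0,0,0],"jaw":[0.95,0.95,0.95,0.95,0.95,0.95,0.95]}'; python3 go.py .669 .034 .0749;python3 -m jog '{"translation":[[0,0,0.006],[0,0,0.012],[0,0,0.012]],"yaw":[0,0,0],"jaw":[0.95,0.95,0.95]}'; python3 go.py .669 .034 .0749
```

```text
time: 28.08
position: [0.6685, 0.034, 0.2399]
tool_rot: [-0.725, -3.057, 0.0]
ft_force: [-0.3, 0.9, -0.0]
grip_width: 0.123
grip_force: 35.0
[-0.002  0.001  0.005]
time: 28.45
position: [0.6688, 0.0338, 0.2388]
tool_rot: [0.725, 3.056, 0.001]
ft_force: [-2.0, -0.4, 5.5]
grip_width: 0.125
grip_force: 35.0
[ 0.     0.001 -0.001]
```

The basket is on the floor at the expected height. I'll release it and go to the small lid.

```bash
python3 -m jog '{"translation":[[0,0,0],[0,0,0],[0,0,0],[0,0,0],[0,0,0],[0,0,0],[0,0,-0.1],[0,0,-0.3]],"yaw":[0,0,0,0,0,0,0,0],"jaw":[0.3,0.3,0.3,0.3,0.3,0.3,0.3,0.3]}'|grep width
python3 -m jog '{"translation":[[0,0,-0.2],[0.2,0.1,-0.3],[0.4,0.2,-0.3],[0.6,0.3,-0.3],[0.8,0.4,-0.3],[1,0.47,-0.3],[1,0.47,-0.3],[1,0.47,-0.3]],"yaw":[0,0,0,0,0,0,0,0],"jaw":[0.3,0.3,0.3,0.3,0.3,0.3,0.3,0.3]}'|grep pos
python3 -m jog '{"translation":[[0.15,0,0],[0.3,0,0],[0.35,0,0],[0.35,0,0],[0.35,0,0]],"yaw":[0,0,0,0,0],"jaw":[0.3,0.3,0.3,0.3,0.3]}'|grep pos
python3 look.py w11 small_lid_grip .465 .242 .038 .465 .242 .005;python3 go.py .465 .242 .028
python3 - <<'E'
from h import *
from scipy.optimize import minimize
a=np.linspace(0,6.28,90)
st=ctrl.get_state(); im=ctrl.get_image('wrist'); c=cam(im,st)
r=ctrl.silhouettes('small_lid_grip',im)[0]['region'].copy(); v=260; r[v:]=0
def mask(X):
    m=np.zeros((480*4,640*4),np.uint8)
    for S in (((.046,0),(.046,.005)),((.018,.005),(.018,.038))):
        Q=[proj([X[0]+R*np.cos(t),X[1]+R*np.sin(t),z],c) for R,z in S for t in a]
        cv2.fillPoly(m,[cv2.convexHull((np.array(Q)*4+1.5).astype(np.int32))],1)
    m=cv2.resize(m*1.,(640,480),interpolation=cv2.INTER_AREA); m[v:]=0; return m
f=lambda X:np.abs(mask(X)-r).sum()/max(r.sum(),1)
o=minimize(f,[.465,.242],method='Nelder-Mead',options=dict(initial_simplex=[[.465,.242],[.473,.242],[.465,.25]]))
print(o.x,o.fun,tool([*o.x,.028]))
E
```

```text
grip_width: 0.696
position: [0.5326, 0.2071, 0.3589]
position: [0.4707, 0.2381, 0.3578]
t 31.075 grasp [0.4709 0.2381 0.1938]
[0.465 0.242 0.038] [313.4 219.6]
[0.465 0.242 0.005] [313.3 212.6]
0.93 [310. 191.] 262 361 155 253
[0.033 0.004 0.828]
[0.45853655 0.24419042] 0.11838719637710993 [ 0.06451185 -0.00126062  0.82742308]
```

```bash
python3 pt.py 311.5 204.5 .004; python3 -m jog '{"translation":[[0.03,0,0.15],[0.062,-0.002,0.3],[0.062,-0.002,0.45],[0.062,-0.002,0.55],[0.062,-0.002,0.55],[0.062,-0.002,0.55]],"yaw":[0,0,0,0,0,0],"jaw":[0.3,0.3,0.3,0.3,0.3,0.3]}'|grep pos; python3 look.py w12 small_lid_grip .4585 .244 .005; python3 go.py .4585 .244 .028
```

```text
[0.4578 0.2438 0.004 ]
position: [0.4588, 0.2446, 0.2484]
t 32.025 grasp [0.459  0.2447 0.0844]
[0.4585 0.244  0.005 ] [311.2 254. ]
0.89 [310. 235.] 238 383 180 292
[ 0.001 -0.006  0.284]
```

```bash
python3 - <<'E'
import cv2
a=cv2.imread('pics/w11.png')[120:300,180:460];b=cv2.imread('pics/w12.png')[20:300,160:480]
b=cv2.resize(b,None,fx=1.5,fy=1.5);a=cv2.resize(a,None,fx=1.0,fy=1.0);a=cv2.copyMakeBorder(a,0,b.shape[0]-a.shape[0],0,0,0)
cv2.imwrite('pics/c.png',cv2.hconcat([a,b])); print(a.shape,b.shape)
E
```

```text
(420, 280, 3) (420, 480, 3)
```

View pics/c.png

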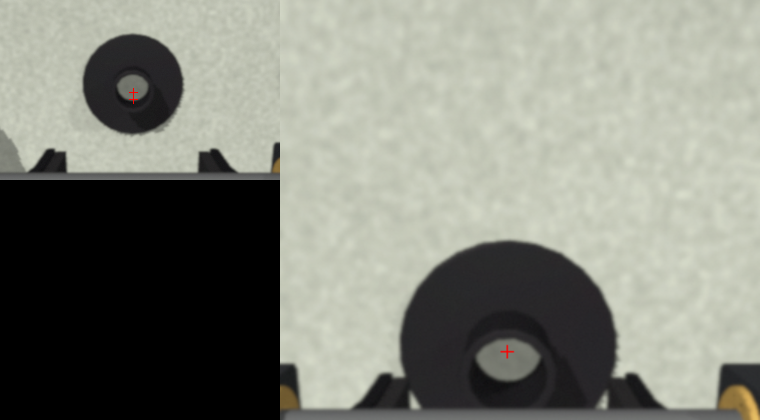

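The disc is centred on the mark in column. In row I'll check its top edge (180) and its left and right edges (238 and 383).

```bash
python3 - <<'E'
from h import *
d=np.load('pics/last.npz'); c=(d['K'],d['R'],d['t'])
a=np.linspace(0,6.28,180); R=Ro.from_rotvec(ctrl.get_state()['tool_rot']).as_matrix()
for s in (0,.002,.004):
    X=np.array([.4585,.244,0])+R[:,0]*s
    Q=np.array([proj([X[0]+.046*np.cos(t),X[1]+.046*np.sin(t),.005],c) for t in a]);print(s,X,Q.min(0),Q.max(0))
E
```

```text
0 [0.4585 0.244  0.    ] [237.54620835 179.82286277] [384.82191607 321.42277565]
0.002 [ 4.56713241e-01  2.44898603e-01 -2.29389607e-06] [237.3894955  176.42738181] [384.97318983 318.62024199]
0.004 [ 4.54926482e-01  2.45797205e-01 -4.58779214e-06] [237.23212596 173.01698272] [385.12509774 315.80652533]
```

The edges match with no correction needed. I'll grasp the lid.

```bash
python3 -m jog '{"translation":[[0,-0.004,0.1],[0,-0.004,0.2],[0,-0.004,0.275],[0,-0.004,0.275],[0,-0.004,0.275],[0,-0.004,0.275],[0,-0.004,0.275],[0,-0.004,0.275]],"yaw":[0,0,0,0,0,0,0,0],"jaw":[0.3,0.3,0.3,0.3,0.8,0.8,0.8,0.8]}' 35|grep grip; python3 -m jog '{"translation":[[0,0,0],[0,0,0],[0,0,0]],"yaw":[0,0,0],"jaw":[0.8,0.8,0.8]}'|grep grip ;python3 go.py .4585 .244 .028
python3 -m jog '{"translation":[[0,0,-0.1],[0,0,-0.3],[0,0,-0.5],[-0.15,-0.05,-0.7],[-0.3,-0.1,-0.8],[-0.5,-0.2,-0.8],[-0.7,-0.3,-0.8],[-0.7,-0.3,-0.8]],"yaw":[0,0,0,0,0,0,0,0],"jaw":[0.8,0.8,0.8,0.8,0.8,0.8,0.8,0.8]}'
python3 go.py .669 .034 .19
```

```text
grip_width: 0.414
grip_force: 35.0
grip_width: 0.407
grip_force: 35.0
[-0.001  0.     0.006]
time: 34.5
position: [0.5574, 0.1227, 0.3517]
tool_rot: [0.736, 3.054, -0.005]
ft_force: [0.6, -0.3, -1.8]
grip_width: 0.408
grip_force: 35.0
[-0.698 -0.139 -0.01 ]
```

```bash
python3 -m jog '{"translation":[[-0.15,-0.03,0],[-0.35,-0.07,0],[-0.55,-0.11,0],[-0.66,-0.13,0],[-0.7,-0.138,0],[-0.7,-0.138,0],[-0.7,-0.138,0]],"yaw":[0,0,0,0,0,0,0],"jaw":[0.8,0.8,0.8,0.8,0.8,0.8,0.8]}'|grep pos; python3 go.py .669 .034 .0692
python3 - <<'E'
from h import *
im=ctrl.get_image('top');c=cam(im);im2=ctrl.get_image('scene');c2=cam(im2)
for I,C in((im2,c2),):
    q=proj([.669,.034,.087],C); print(q)
    print([ (round(d['p'],2),d['at']) for d in ctrl.silhouettes('small_basket_grip',I)])
    p=I['pixels'][200:300,300:430].copy(); p=cv2.resize(p,None,fx=6,fy=6); cv2.imwrite('pics/s2.png',p)
E
```

```text
position: [0.668, 0.0412, 0.3524]
[-0.022 -0.031  0.596]
[360.08427754 241.77972838]
[(0.73, [222.7, 242.3]), (0.56, [360.6, 256.9])]
```

```bash
python3 go.py .669 .034 .0692; python3 -m jog '{"translation":[[0,0,0],[0,0,0]],"yaw":[0,0],"jaw":[0.8,0.8]}'|grep pos;python3 go.py .669 .034 .0692
```

```text
[-0.019 -0.029  0.598]
position: [0.6686, 0.0398, 0.3527]
[-0.015 -0.026  0.597]
```

```bash
python3 -m jog '{"translation":[[-0.01,-0.025,0],[-0.015,-0.026,0],[-0.015,-0.026,0],[-0.015,-0.026,0]],"yaw":[0,0,0,0],"jaw":[0.8,0.8,0.8,0.8]}'|grep pos;python3 go.py .669 .034 .0692; python3 -m jog '{"translation":[[0,0,0.1],[0,0,0.2],[0,0,0.3],[0,0,0.4],[0,0,0.5],[0,0,0.55],[0,0,0.55]],"yaw":[0,0,0,0,0,0,0],"jaw":[0.8,0.8,0.8,0.8,0.8,0.8,0.8]}'; python3 go.py .669 .034 .0692
```

```text
position: [0.6691, 0.0338, 0.3525]
[0.001 0.001 0.597]
time: 37.15
position: [0.6688, 0.0337, 0.2416]
tool_rot: [-0.725, -3.055, 0.001]
ft_force: [-0.5, -0.1, -0.4]
grip_width: 0.412
grip_force: 35.0
[-0.001  0.002  0.042]
```

```bash
python3 -m jog '{"translation":[[0,0,0.02],[0,0,0.038],[0,0,0.042],[0,0,0.042]],"yaw":[0,0,0,0],"jaw":[0.8,0.8,0.8,0.8]}'|egrep 'pos|ft'; python3 -m jog '{"translation":[[0,0,0.006],[0,0,0.01],[0,0,0.01]],"yaw":[0,0,0],"jaw":[0.8,0.8,0.8]}'|egrep 'pos|ft'; python3 go.py .669 .034 .0692
```

```text
position: [0.6691, 0.0337, 0.2343]
ft_force: [0.0, -0.6, -1.3]
position: [0.6692, 0.0337, 0.2331]
ft_force: [-2.4, -0.2, 5.3]
[ 0.002  0.001 -0.   ]
```

The lid is down on the rim at the expected height. I'll release it, rise and move clear.

```bash
python3 -m jog '{"translation":[[0,0,0],[0,0,0],[0,0,0],[0,0,0],[0,0,-0.1],[0,0,-0.3],[0,0,-0.5],[0.1,0.1,-0.6]],"yaw":[0,0,0,0,0,0,0,0],"jaw":[0.3,0.3,0.3,0.3,0.3,0.3,0.3,0.3]}'|grep grip
python3 -m jog '{"translation":[[0.1,0.1,-0.1],[0.3,0.2,-0.2],[0.5,0.2,-0.2],[0.6,0.2,-0.2],[0.6,0.2,-0.2],[0.6,0.2,-0.2]],"yaw":[0,0,0,0,0,0],"jaw":[0.3,0.3,0.3,0.3,0.3,0.3]}'|egrep 'pos|time'
python3 - <<'E'
from h import *
im=ctrl.get_image('scene'); c=cam(im); p=im['pixels'].copy(); a=np.linspace(0,6.28,90)
o=np.array([180,200]); g=cv2.resize(p[200:340,180:400],None,fx=3.6,fy=3.6)
for x,y,r,z in((.465,-.2075,.058,.055),(.669,.034,.046,.045)):
    Q=np.array([proj([x+r*np.cos(t),y+r*np.sin(t),z],c) for t in a]); cv2.polylines(g,[((Q-o)*3.6).astype(int)],True,(0,0,255),1)
cv2.imwrite('pics/fin.png',g)
E
```

```text
grip_width: 0.695
grip_force: 0.0
time: 39.78
position: [0.5718, 0.1489, 0.3925]
```

All 14 views are used, so I'll check the small lid numerically. I'll compare its dark pixels with the predicted flat disc, using the large lid as a reference.

```bash
python3 - <<'E'
from h import *
im=ctrl.get_image('scene'); c=cam(im); p=im['pixels'].astype(int); a=np.linspace(0,6.28,180)
black=(p.max(2)<45).astype(np.uint8)
for n,x,y,r,z in(('L',.465,-.2075,.058,.05),('S',.669,.034,.046,.04)):
    m=np.zeros((480,640),np.uint8)
    for S in(((r,z),(r,z+.005)),((.018,z),(.018,z+.038))):
        Q=[proj([x+R*np.cos(t),y+R*np.sin(t),h],c) for R,h in S for t in a]; cv2.fillPoly(m,[cv2.convexHull(np.round(Q).astype(np.int32))],1)
    w=cv2.dilate(m,np.ones((13,13))); b=black*w
    n_,lab,st,ce=cv2.connectedComponentsWithStats(b); k=1+st[1:,4].argmax(); q=(lab==k)
    ys,xs=np.where(m); print(n,'pred',xs.min(),xs.max(),ys.min(),ys.max(),m.sum(),'obs',st[k][:4],[st[k][0],st[k][0]+st[k][2]-1,st[k][1],st[k][1]+st[k][3]-1],st[k][4],'IoU',(q&(m>0)).sum()/(q|(m>0)).sum())
    u,v=proj([x,y,z+.047 if n=='L' else z+.047],c).round().astype(int); print('stem top',p[v-1:v+3,u-3:u+4].mean(2).round().astype(int).tolist())
s=ctrl.get_state();print(s['time'],s['grip_force'])
E
```

```text
L pred 193 245 222 260 1668 obs [193 223  52  38] [np.int32(193), np.int32(244), np.int32(223), np.int32(260)] 1468 IoU 0.8800959232613909
stem top [[13, 39, 87, 86, 54, 19, 18], [35, 173, 162, 159, 155, 69, 4], [55, 180, 165, 151, 149, 104, 3], [39, 129, 137, 128, 105, 62, 13]]
S pred 338 380 239 272 1138 obs [339 240  41  32] [np.int32(339), np.int32(379), np.int32(240), np.int32(271)] 950 IoU 0.8347978910369068
stem top [[60, 171, 165, 166, 163, 69, 6], [101, 169, 163, 160, 155, 103, 1], [65, 132, 144, 152, 117, 64, 3], [61, 68, 71, 76, 73, 48, 5]]
39.875 0.0
```

Both discs match their predicted flat outlines to within a pixel, and the stem tops show through the collars. I'll hand the job in.

```bash
python3 -c "from bench import ctrl; print(ctrl.close_job())"
```

```text
the job is handed in; nothing more can be done
None
```

Job handed in at about 40 s: both baskets stand in their pots with the lids flat on the rims, large pot finished first; I used all 14 views, so the small lid's final check was numerical only.

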